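Hang the off-cut basket on the balancer arm

TASK

Pick up the steel basket of glass off-cuts by its upright wooden grip and hang its crossbar, by the middle, in both slots of the spring-balanced arm's two-pronged hook. The arm sinks under the weight: ease it down slowly without forcing it, let go only once the arm itself carries the whole basket and has settled, so that it neither drops nor springs back, and come away leaving the basket hanging upright and still. Do not tip the basket or disturb the other things on the bench.

Things in the scene. Friction and masses are not known exactly. Their poses are not given: they have to be found in the camera images.
- basket: The load: open steel basket 80 (x) x 124 (y) x 45 mm high, glass off-cuts fixed inside, 0.27 to 0.63 kg (varies). A rigid bail of 8 mm round bar stands on it: uprights at y = -58 and +58, crossbar along y with its underside 101 above the basket's underside; the prongs enter the window between rim (45) and crossbar. Symmetric under a half turn. Origin: centre of the underside, z up.
- grip (a point): Place to pinch, from above, across either pair of faces: a square wooden grip, 24 x 24 mm, standing on the middle of the crossbar from 109 to 165 above the basket's underside. This point is on its axis at 145. Axes as the basket's.
- bar_mid (a point): Middle of the crossbar, on its axis, 105 mm above the basket's underside; axes as the basket's (bar along y).
- hook_seat (a point): Middle between the hook's two slots, on the slot floors' level; -x points along the arm, out past the prong tips, z up (stays level). Prongs along x at y = -22, +22, 8 mm wide, 8 thick, top at this level. Slots 16 long (x -8..8) between tip lip (8 long, 16 high) and rear lug (10 high). The bar enters from beyond the tips, over the lips. Seated, its axis is 4 above this point.
- hook_tip (a point): Middle between the tops of the two lips at the prong tips, 12 mm outwards of and 16 above hook_seat; same axes. On the other side of the seat, 75 mm behind it, stands the arm's head plate, 60 wide, rising 64 above the slot floors.
- lift (a joint): Sinking angle of the arm, rad: 0 unloaded at its upper stop, grows as it sinks; lower stop 0.55, over 0.5 counts as bottomed. Starts to sink at about 0.8 N on the hook, then about 53 N/m; settles between 0.15 and 0.43 by the basket's mass. Lightly damped: let go too early or too low, it drops or springs. Over 0.35 rad/s (80 mm/s at the hook) while held, or 0.22 once let go, counts as dropped.
- pivot (a point): Upper link pivot on the turret; the arm is a parallelogram of 240 mm links, 0.28 rad above level at lift 0. The hook's height goes as 240*sin(0.28 - lift) mm and its reach as 240*cos(0.28 - lift) mm: in sinking it also moves outwards by up to 9 mm, then a little back. The basket may press on the arm with at most 15 N, the robot touch it with at most 8 N.
- swing (a joint): Swing angle of the arm about its upright post, rad, about +z; turns freely with slight friction (about 0.4 N at the hook), so the hook gives way sideways.
- balancer: The balancer's fixed foot: dark steel plate 120 x 120 mm, 38 mm post to 140 high, then an aluminium turret to 260; origin under its centre. The arm reaches over the bench to a two-pronged hook about 350 mm from the post's axis, slot floors about 230 above the bench when unloaded.
- mould: solid brass cone mould, 52 across, 40 high, stands 10 to 12 cm from the basket's middle; bystander; origin under its centre, mm
- graphite: black graphite block 70 x 45 x 25, lies about 13 cm from the basket's middle off one narrow end; bystander; origin under its centre, mm
- jar: closed amber glass jar, 60 across, 85 high; bystander; origin under its centre, mm
- cup: white open cup, 68 across, 75 high; bystander; origin under its centre, mm
- reamer: screwdriver-like hand reamer about 200 long lying flat; bystander, mm
- paddle: wooden flat paddle about 200 long lying flat; bystander, mm
- collar: aluminium ring 60 across, 22 high; bystander; origin under its centre, mm
Not all that is in view belongs to the job. What is shaped like the basket but blue is not meant.

How it is judged:
By the outcome, as a careful person would: the job done as asked, in the order asked, and still so for the second after the job is handed in, with the robot touching nothing.
It also fails if it takes over 64 s, if anything falls off the work surface, if the arm or the gripper's body presses on something with over 40 N, if the wrist force passes 120 N, or if a joint passes its speed limit or range.

ROBOT

A 6-joint arm with a two-finger parallel gripper is mounted at the origin on the work surface. World frame = base frame: x ahead of the robot, y to its left, z up, the work surface at z = 0. Lengths are in m, angles in degrees, forces in N, time in s.
With the tool pointing down it reaches from about 0.4 to 0.825 m from the base axis. Payload 7 kg.
Tool frame: the origin (TCP) lies between the finger pads; the fingertips stand 19 mm ahead of it and the grasp point (between the pads) is the TCP; z points along the fingers, y is the line along which they close (so a half turn about z gives the same grasp; the last joint's range is limited). The gripper opens to 88 mm and grips with 3 to 60 N. Pads are 19 mm wide; open, the fingers measure 130 mm over their backs; the gripper's body (78 mm by 193 mm) begins 47 mm behind the grasp point.
Start: joints at [-50.128, 20.546, 0.682, 0, -70.136, -16.507], TCP at [0.268, -0.62, 0.246] pointing down, gripper open.
Joint ranges: [-176.03, 176.03], [-82.01, 121.73], [-58.28, 71.71], [-173.87, 95.51], [-174.79, -0.11], [-173.66, 173.66]. Speed limits (degrees/s): [136.94, 136.94, 172.46, 180, 180, 180].

INTERFACE

Orientations are given as [roll, pitch, yaw] about the fixed x, y, z axes, in that order (R = Rz(yaw) Ry(pitch) Rx(roll)).
In Python, from plant import get_obs, snapshot, close_job, spot_in, spot_point gives the robot as it stands.
- The arm moves only by the tool play_rows, never from a script. Its argument "plan" is a list of rows, each a list of 6 numbers: the shift along the tool's x, y, z in cm, then the turn, a rotation vector about the tool's x, y, z in degrees. A call has 1 to 20 rows; each row shifts and turns the commanded pose from where the row before left it, along the tool's axes as they then stand; what a row does not reach is not made up. A row lasts 1/12 s, in which the tool goes at most 41.7 mm and 7.16 degrees, less where a joint would pass 70% of its speed; a pose out of reach is approached as far as the arm can. A call is refused whole if a number of a shift passes 4.17 or a number of a turn 7.16, either way. A call with a gripper value outside its range is refused whole. "grip" is the finger opening in cm, from 0 to 8.76, set as the call begins (left out, the last holds). The fingers move at their own pace and stop on an object; the grip force is fixed at half the most. Time passes only in rows, so rows that do not move let the fingers close. It gives the time, the measured TCP pose, the force, the opening and the grip force at its end, in the units of the state.
- get_obs(): the state, without advancing time (a new reading comes with each control period).
- snapshot(name): name is "scene" or "top"; returns a dict with "frame" (420x560x3 uint8, red, green, blue), "fx", "fy", "cx", "cy" (pixels), "position" and "attitude" of the camera in the world. Camera axes: x right, y down, z forward; pixel columns grow to the right and rows downward; lengths in m; the calibration is good to about 2 mm. A picture is of the moment at which its call begins. There is no depth.
- close_job(): hands the job in; it is judged then, once.
Trained networks look in the newest picture that a camera, given by its name, has taken for a name from the list of things; names that differ only in an ending like _2 or _b are one class to them, and where a whole thing is asked for, a point or a joint stands for the part that bears it (a point fixed in the world has none). Each returns a list of dicts, best first, with "score" (0 to 1); they miss things now and then, are a little off and sometimes report something else, mostly with a low value. They report only what shows in the picture. A call takes as long as a camera call. They do not tell look-alikes from the thing itself.
- spot_in(camera, thing): "position" ([x, y, z] in m, in world coordinates, good to about 4 mm: the middle of the surface that is visible of it).
- spot_point(camera, thing): "position" ([x, y, z] in m, in world coordinates, good to about 4 mm: a listed point, or the origin of a listed thing).
The state is a dict: "clock": time; "joint_pos": joint angles; "qvel": joint speeds; "tau": joint torques, N m; "tool_pos": TCP position; "orientation": TCP orientation; "force": force on the tool from outside, world axes, zero at the start; "moment": the same for the moment, N m; "opening": finger opening in m; "gripper_force": force on a finger pad.
Only numpy, scipy, OpenCV 4.12 (cv2) and the standard library are available. Lean on these libraries where they do the work, as an engineer would, in place of code of your own. Each camera call takes 0.05 s, during which the arm holds its last target. There are 200 camera calls.

## Working session

There is one attempt and no reset: what is moved stays moved. The work goes in short steps, Python scripts to look and compute and a tool call to move; the robot and the scene stay as the last step left them, time stands still between calls to the robot, and variables do not carry over. Pictures are saved under pics/ and viewed, at most 10 in all, crops included, and the job is handed in when it is done.

Besides the shell and the picture viewer there is one more tool, called as name(argument=value, ...) on one line, values as JSON. play_rows: Moves the arm, as the interface text tells. Its arguments: {"type":"object","properties":{"plan":{"type":"array","items":{"type":"array","items":{"type":"number"}}},"grip":{"type":"number"}},"required":["plan"]}

```bash
mkdir -p pics; ls; cat > h.py <<'E'
import numpy as np, cv2
from plant import *
np.set_printoptions(precision=4,suppress=True)
def snap(n,f):
    s=snapshot(n); cv2.imwrite(f'pics/{f}.png',s['frame'][:,:,::-1]); return s
def spots(cam,names,fn=spot_point):
    for n in names:
        for d in fn(cam,n)[:3]: print(cam,n,np.round(d['position'],4),round(d['score'],2))
E
python3 - <<'E'
from h import *
for c in ['scene','top']:
    s=snap(c,c+'0'); print(c,s['fx'],s['fy'],s['cx'],s['cy'],s['position'],s['attitude'])
    spots(c,['basket','grip','bar_mid','hook_seat','hook_tip','pivot','balancer','mould','graphite','jar','cup','collar','reamer','paddle'])
o=get_obs(); print(o)
E
```

```text
pics
scene 409.1196817494436 409.1196817494436 275.17771816954945 210.13689465124673 [0.8261 0.3424 1.0273] [-148.321    -0.7906  141.4572]
scene basket [ 0.5548 -0.217  -0.0005] 0.89
scene basket [ 0.3719 -0.3372 -0.0006] 0.85
scene grip [ 0.368  -0.334   0.1501] 0.75
scene grip [ 0.554  -0.2144  0.142 ] 0.73
scene grip [ 0.1899 -0.3552  0.1431] 0.67
scene bar_mid [ 0.5516 -0.2188  0.1052] 0.93
scene bar_mid [ 0.3733 -0.3383  0.1039] 0.86
scene bar_mid [ 0.7205 -0.033   0.1022] 0.86
scene hook_seat [ 0.4973 -0.0042  0.2307] 0.62
scene hook_tip [ 0.4871 -0.0195  0.2485] 0.66
scene pivot [0.6079 0.2964 0.2175] 0.72
scene mould [ 0.6583 -0.1845 -0.0005] 0.6
scene graphite [ 0.6264 -0.3313  0.0054] 0.64
scene jar [ 0.6609 -0.1871  0.0004] 0.68
scene jar [ 0.627  -0.3295  0.0011] 0.6
scene jar [ 0.7653 -0.2092  0.0013] 0.58
scene cup [ 0.3544  0.1493 -0.0002] 0.82
scene collar [0.7642 0.1276 0.0003] 0.91
scene reamer [0.4085 0.3205 0.0017] 0.78
scene reamer [ 0.5524 -0.22    0.1461] 0.42
scene paddle [ 0.6403 -0.4668  0.0012] 0.95
top 459.0971406864754 459.0971406864754 281.0478243551383
[... 819 characters left out ...]
] 0.77
top collar [0.7675 0.1231 0.0027] 0.7
top collar [0.4117 0.3219 0.002 ] 0.53
top reamer [0.4111 0.321  0.0022] 0.67
top reamer [ 0.5562 -0.2165  0.0024] 0.19
top paddle [ 0.6384 -0.4721 -0.0007] 0.59
{'clock': 1.5, 'joint_pos': array([-50.1291,  20.5446,   0.6814,   0.0006, -70.1358, -16.5066]), 'qvel': array([-0.0165, -0.0692,  0.0272,  0.035 , -0.0496, -0.0097]), 'tau': array([  0.0007, -58.2384,  29.3305,   7.0027,   0.0126,  -0.    ]), 'tool_pos': array([ 0.2677, -0.6196,  0.2456]), 'orientation': array([-179.9989,   -0.0003, -156.6355]), 'force': array([ 0.4338, -0.1138, -0.0191]), 'moment': array([-0.0013, -0.0261,  0.0022]), 'gripper_force': 0.0, 'opening': 0.08756388849692388}
```

View pics/scene0.png

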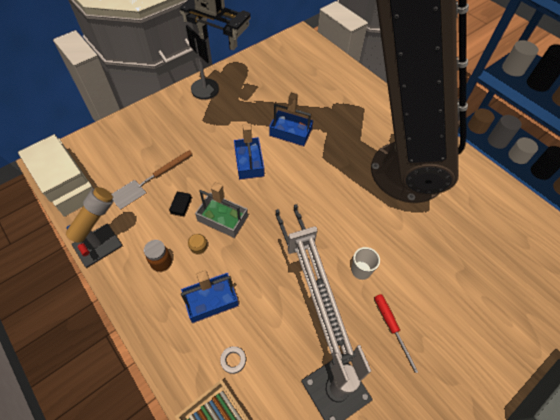

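View pics/top0.png

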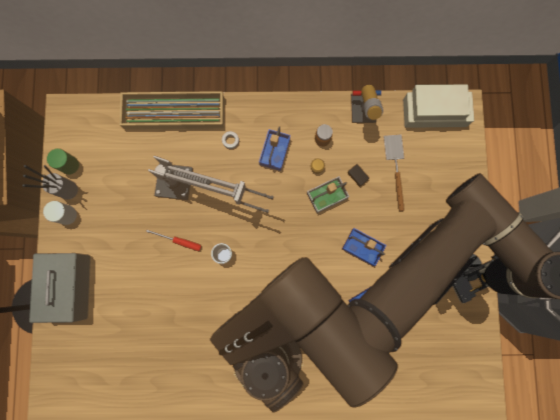

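Scene: the steel basket with green glass is at about (221,213) px in the scene view and (328,195) in the top view. The hook prongs are at (280..298, 210). The blue look-alikes are at (249,158), (291,125) and (210,298). Next I refine the yaws and the hook.

```bash
cat >> h.py <<'E'
from scipy.spatial.transform import Rotation as Ro
def proj(s,P):
    R=Ro.from_euler('xyz',s['attitude'],degrees=True).as_matrix()
    c=(np.atleast_2d(P)-s['position'])@R
    return np.c_[s['fx']*c[:,0]/c[:,2]+s['cx'],s['fy']*c[:,1]/c[:,2]+s['cy']]
def back(s,uv,z):
    R=Ro.from_euler('xyz',s['attitude'],degrees=True).as_matrix()
    uv=np.atleast_2d(uv).astype(float)
    d=np.c_[(uv[:,0]-s['cx'])/s['fx'],(uv[:,1]-s['cy'])/s['fy'],np.ones(len(uv))]@R.T
    return s['position']+d*((z-s['position'][2])/d[:,2])[:,None]
E
python3 - <<'E'
from h import *
for c,P in [('scene',None),('top',None)]:
    s=snapshot(c); f=s['frame'][:,:,::-1]
    hsv=cv2.cvtColor(np.ascontiguousarray(f),cv2.COLOR_BGR2HSV)
    pb=proj(s,[.556,-.219,.05])[0]; ph=proj(s,[.4975,-.006,.23])[0]
    m=cv2.inRange(hsv,(40,50,30),(85,255,255))
    yy,xx=np.mgrid[:420,:560]; m[(np.hypot(xx-pb[0],yy-pb[1])>40)]=0
    ys,xs=np.nonzero(m); W=back(s,np.c_[xs,ys],.03)[:,:2]
    r=cv2.minAreaRect((W*1000).astype(np.float32)); print(c,len(xs),r)
    tiles=[]
    for p in (pb,ph):
        t=cv2.getRectSubPix(np.ascontiguousarray(f),(64,75),(float(p[0]),float(p[1])))
        tiles.append(cv2.resize(t,None,fx=6,fy=6,interpolation=cv2.INTER_CUBIC)); print(p)
    cv2.imwrite(f'pics/{c}_crop.png',np.hstack(tiles))
E
```

```text
scene 641 ((558.4151611328125, -215.2365264892578), (60.392581939697266, 104.31438446044922), 24.63780403137207)
[221.06   208.4573]
[287.926  215.7755]
top 459 ((555.6239013671875, -216.06027221679688), (70.39146423339844, 108.82992553710938), 24.76369857788086)
[328.6223 193.5638]
[265.6405 202.583 ]
```

View pics/scene_crop.png

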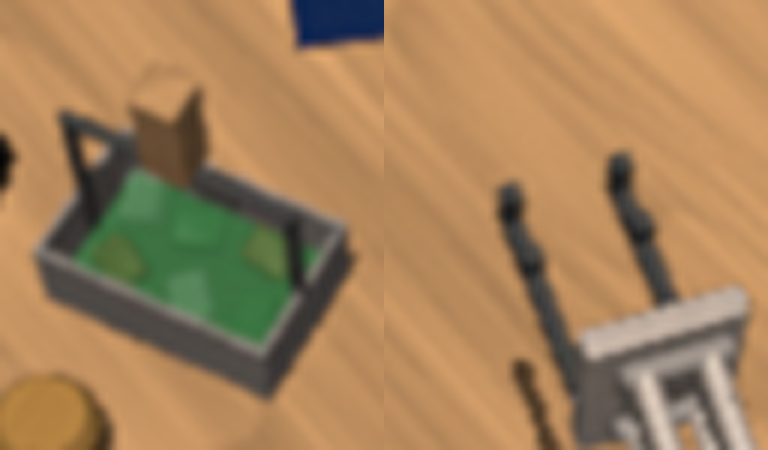

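View pics/top_crop.png

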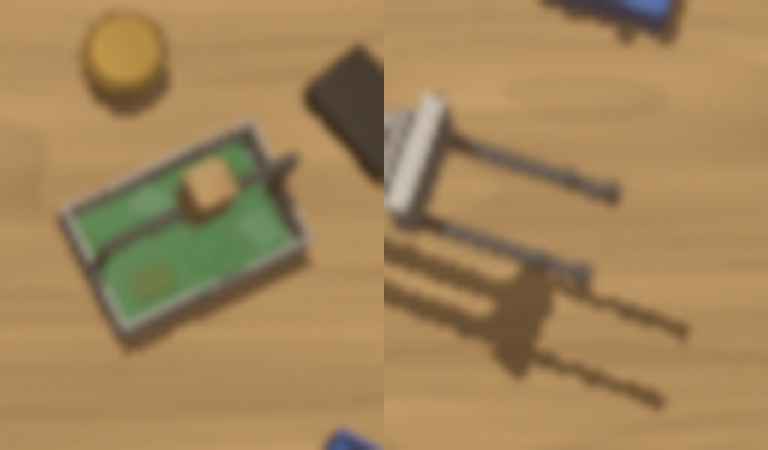

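The crops show the steel basket with its bail and its grip standing up, at 24.7° yaw in both views. The lip tips are at about (126,190) and (236,158) in the scene crop, and (231,192) and (198,275) in the top crop.

```bash
python3 - <<'E'
from h import *
def px(c,p): return np.array(p)/6.-[32,37.5]+c
S=snapshot('scene');T=snapshot('top')
sb,sh,tb,th=[221.06,208.457],[287.926,215.776],[328.622,193.564],[265.64,202.583]
c=back(T,px(tb,[(65,210),(250,125),(308,240),(128,330)]),.045)[:,:2]; print('rim top',c,c.mean(0))
ang=lambda v:np.degrees(np.arctan2(v[1],v[0]))
print([ang(v)%180 for v in (c[0]-c[1],c[3]-c[2],c[0]-c[3],c[1]-c[2])],np.linalg.norm(c[0]-c[1]),np.linalg.norm(c[0]-c[3]))
c=back(S,px(sb,[(40,250),(265,352),(345,228)]),.045)[:,:2]; print('rim scene',(c[0]+c[2])/2,ang(c[0]-c[1])%180,ang(c[2]-c[1])%180,np.linalg.norm(c[0]-c[1]),np.linalg.norm(c[2]-c[1]))
gt=back(T,px(tb,[(210,184)]),.165)[0]; gs=back(S,px(sb,[(167,90)]),.165)[0]; print('grip',gt,gs)
for n,s,cc,a in (('s',S,sh,[(126,196),(236,166)]),('t',T,th,[(226,191),(196,273)])):
    q=back(s,px(cc,a),.246)[:,:2]; d=q[0]-q[1]; print(n,'lip',q,q.mean(0),np.linalg.norm(d),ang(d))
for s in 'scene','top':
  for k in range(4):
    snapshot(s); spots(s,['hook_seat','hook_tip','balancer','grip','bar_mid'][:5] if k else ['pivot'])
E
```

```text
rim top [[ 0.5666 -0.1465]
 [ 0.6154 -0.2548]
 [ 0.5473 -0.2863]
 [ 0.4962 -0.1812]] [ 0.5564 -0.2172]
[np.float64(114.25166336811931), np.float64(115.954686632026), np.float64(26.230154694107984), np.float64(24.785760546423354)] 0.11886937253152231 0.07850290069726834
rim scene [ 0.5586 -0.2152] 115.0484514427289 24.500959219861187 0.12041409872930726 0.0750184923593905
grip [ 0.5571 -0.2161  0.165 ] [ 0.5575 -0.2156  0.165 ]
s lip [[ 0.5155 -0.024 ]
 [ 0.4746 -0.0088]] [ 0.495  -0.0164] 0.04365303971966601 -20.368602757166514
t lip [[ 0.5119 -0.0236]
 [ 0.4705 -0.0082]] [ 0.4912 -0.0159] 0.0441816609631821 -20.423539543973963
scene pivot [0.6065 0.297  0.2179] 0.59
scene pivot [ 0.5592 -0.2187 -0.0004] 0.41
scene pivot [ 0.4915 -0.018   0.2475] 0.39
scene hook_seat [ 0.498  -0.0046  0.2314] 0.68
scene hook_tip [ 0.4905 -0.0148  0.2475] 0.7
scene hook_tip [ 0.7629  0.1258 -0.0013] 0.68
scene hook_tip [0.6063 0.2981 0.2187] 0.45
scene balancer [ 0.6136  0.326  -0.0022] 0.76
scene grip [ 0.7233 -0.0369  0.1416] 0.84
scene grip [ 0.555  -0.2197  0.1447] 0.67
scene grip [ 0.1866 -0.3581
[... 1607 characters left out ...]
 0.4931 -0.0179  0.2491] 0.81
top balancer [ 0.6168  0.3301 -0.0006] 0.85
top grip [ 0.554  -0.2175  0.1458] 0.91
top grip [ 0.7209 -0.0353  0.1437] 0.79
top grip [ 0.3704 -0.3362  0.1473] 0.57
top bar_mid [ 0.5538 -0.2192  0.103 ] 0.77
top bar_mid [ 0.3734 -0.3379  0.1056] 0.69
top bar_mid [ 0.7216 -0.036   0.1032] 0.58
top hook_seat [ 0.4931 -0.0055  0.2329] 0.59
top hook_tip [ 0.491  -0.0176  0.2471] 0.57
top balancer [0.6152 0.3259 0.0006] 0.73
top grip [ 0.3753 -0.3386  0.1454] 0.89
top grip [ 0.556  -0.2188  0.1439] 0.87
top grip [ 0.723  -0.0346  0.1455] 0.78
top bar_mid [ 0.3676 -0.3346  0.1026] 0.67
top bar_mid [ 0.7224 -0.0381  0.1021] 0.63
top bar_mid [ 0.1855 -0.3509  0.1028] 0.6
```

play_rows(plan=[[-1.5,0.9,0,0,0,0],[-3,1.8,0,0,0,0],[-3,1.8,0,0,0,0],[-3,1.8,0,0,0,0],[-3,1.8,0,0,0,0],[-3,1.8,0,0,0,0],[-3,1.8,0,0,0,0],[-3,1.8,0,0,0,0],[-3,1.8,0,0,0,0],[-3,1.8,0,0,0,0],[-3,1.8,0,0,0,0],[-3,1.8,0,0,0,0],[-3,1.8,0,0,0,0],[-3,1.8,0,0,0,0],[-1.9,1.1,0,0,0,-1.6],[0,0,0,0,0,0],[0,0,0,0,0,0]], grip=7)

```text
clock: 5.12
tool_pos: [0.5568, -0.2172, 0.2454]
orientation: [180.0, -0.0, -154.9]
force: [-0.0, -0.1, 0.1]
opening: 0.0701
gripper_force: 0.0
```

```bash
cat >> h.py <<'E'
def delta(P,yaw):
    o=get_obs(); R=Ro.from_euler('xyz',o['orientation'],degrees=True)
    d=R.inv().apply(np.array(P)-o['tool_pos'])*100
    w=(R.inv()*Ro.from_euler('xyz',[180,0,yaw],degrees=True)).as_rotvec(degrees=True)
    print('clock',o['clock'],'pos',o['tool_pos'],o['orientation'],'F',o['force'],'M',o['moment'],'open',round(o['opening'],4),o['gripper_force']); print('shift cm',d,'turn',w)
E
python3 - <<'E'
from h import *
delta([.5555,-.218,.145],-155)
E
```

```text
clock 5.1167 pos [ 0.5568 -0.2172  0.2454] [ 179.9917   -0.0139 -154.9097] F [-0.0146 -0.0529  0.0562] M [ 0.016   0.0052 -0.0473] open 0.0701 0.0
shift cm [ 0.1493 -0.0242 10.0397] turn [ 0.0083 -0.0139  0.0903]
```

play_rows(plan=[[0,0,0.7,0,0,0],[0,0,1,0,0,0],[0,0,1,0,0,0],[0,0,1,0,0,0],[0,0,1,0,0,0],[0,0,1,0,0,0],[0,0,1,0,0,0],[0,0,1,0,0,0],[0,0,1,0,0,0],[0,0,0.8,0,0,0],[0,0,0.5,0,0,0],[0,0,0,0,0,0],[0,0,0,0,0,0]])

```text
clock: 6.2
tool_pos: [0.5563, -0.2183, 0.1455]
orientation: [-180.0, -0.0, -155.0]
force: [-0.3, 0.3, 0.3]
opening: 0.07
gripper_force: 0.0
```

play_rows(plan=[[0,0,0,0,0,0],[0,0,0,0,0,0],[0,0,0,0,0,0],[0,0,0,0,0,0],[0,0,0,0,0,0],[0,0,0,0,0,0],[0,0,0,0,0,0],[0,0,0,0,0,0],[0,0,0,0,0,0],[0,0,0,0,0,0]], grip=1)

```text
clock: 7.03
tool_pos: [0.5561, -0.2182, 0.1456]
orientation: [180.0, 0.0, -155.0]
force: [-0.2, 1.4, 1.5]
opening: 0.0234
gripper_force: 30.0
```

play_rows(plan=[[0,0,-0.2,0,0,0],[0,0,-0.4,0,0,0],[0,0,-0.7,0,0,0],[0,0,-1,0,0,0],[0,0,-1,0,0,0],[0,0,-1,0,0,0],[0,0,-1,0,0,0],[0,0,-1,0,0,0],[0,0,-1,0,0,0],[0,0,-1,0,0,0],[0,0,-1,0,0,0],[0,0,-1,0,0,0],[0,0,-1,0,0,0],[0,0,-1,0,0,0],[0,0,-1,0,0,0],[0,0,-1,0,0,0],[0,0,-0.7,0,0,0],[0,0,-0.5,0,0,0],[0,0,-0.2,0,0,0],[0,0,0,0,0,0]])

```text
clock: 8.7
tool_pos: [0.5563, -0.2183, 0.3029]
orientation: [-180.0, 0.0, -155.0]
force: [-0.5, 0.1, -5.3]
opening: 0.0238
gripper_force: 30.0
```

```bash
python3 - <<'E'
from h import *
u=np.array([-np.cos(np.radians(70)),-np.sin(np.radians(70))])
seat=np.array([.4955,-.006])
F=[]
for c in ('scene','top'):
  for k in range(3):
    snapshot(c); spots(c,['basket','grip','bar_mid']); F.append(get_obs()['force'])
print(np.array(F))
delta([*(seat+u*.065),.303],-110); print(seat+u*.065)
E
```

```text
scene basket [ 0.3723 -0.3377 -0.0017] 0.84
scene basket [ 0.7198 -0.035  -0.001 ] 0.83
scene basket [ 0.1861 -0.3495  0.0033] 0.65
scene grip [ 0.1882 -0.3572  0.1456] 0.92
scene grip [ 0.369  -0.3328  0.1517] 0.77
scene grip [ 0.7233 -0.035   0.1402] 0.65
scene bar_mid [ 0.3721 -0.338   0.1048] 0.92
scene bar_mid [ 0.7218 -0.0344  0.101 ] 0.73
scene bar_mid [ 0.5541 -0.2168  0.2584] 0.72
scene basket [ 0.5561 -0.219   0.1549] 0.94
scene basket [ 0.7204 -0.0326 -0.0041] 0.9
scene basket [ 0.1881 -0.3494  0.0003] 0.86
scene grip [ 0.1889 -0.3577  0.145 ] 0.87
scene grip [ 0.7237 -0.0366  0.14  ] 0.83
scene grip [ 0.5528 -0.2178  0.3   ] 0.8
scene bar_mid [ 0.5519 -0.2127  0.2585] 0.92
scene bar_mid [ 0.7217 -0.0326  0.1064] 0.86
scene bar_mid [ 0.1866 -0.3528  0.1041] 0.72
scene basket [ 0.187  -0.3511  0.0029] 0.77
scene basket [ 0.5588 -0.2192  0.1566] 0.69
scene basket [ 0.7202 -0.0312 -0.0016] 0.64
scene grip [ 0.3685 -0.3316  0.15  ] 0.93
scene grip [ 0.5529 -0.218   0.3006] 0.85
scene grip [ 0.7269 -0.0358  0.1418] 0.78
scene bar_mid [ 0.1866 -0.3526  0.1055] 0.95
scene bar_mid
[... 864 characters left out ...]
top basket [ 0.185  -0.3536  0.0011] 0.58
top basket [ 0.5562 -0.2196  0.1575] 0.57
top grip [ 0.5561 -0.2189  0.301 ] 0.88
top grip [ 0.3742 -0.337   0.145 ] 0.6
top bar_mid [ 0.3682 -0.3355  0.1054] 0.69
top bar_mid [ 0.5565 -0.2231  0.2612] 0.67
top bar_mid [ 0.1851 -0.3549  0.1064] 0.66
[[ 0.7868 -0.2217 -5.23  ]
 [ 0.3623 -0.5717 -4.7512]
 [-0.2828  0.3015 -5.3783]
 [-0.4952 -0.2042 -5.4679]
 [ 0.1714  1.1046 -5.1004]
 [-0.2761  0.5289 -4.9869]]
clock 9.9 pos [ 0.5562 -0.2183  0.3026] [-179.9989    0.0024 -155.0331] F [-0.2761  0.5289 -4.9869] M [ 0.0128 -0.0083  0.0039] open 0.0235 29.998839497566223
shift cm [ 1.1323 17.2085 -0.0412] turn [ -0.0019   0.0019 -45.0331]
[ 0.4733 -0.0671]
```

play_rows(plan=[[0,0.7,0,0,0,0],[0.1,1.2,0,0,0,0],[0.1,1.5,0,0,0,0],[0.1,1.5,0,0,0,0],[0.1,1.5,0,0,0,0],[0.1,1.5,0,0,0,0],[0.1,1.5,0,0,0,0],[0.1,1.5,0,0,0,0],[0.1,1.5,0,0,0,0],[0.1,1.5,0,0,0,0],[0.1,1.5,0,0,0,0],[0,1.2,0,0,0,0],[0,0.6,0,0,0,0]])

```text
clock: 10.98
tool_pos: [0.473, -0.0648, 0.3031]
orientation: [180.0, 0.1, -154.9]
force: [0.4, -2.0, -4.0]
opening: 0.0239
gripper_force: 30.0
```

play_rows(plan=[[0,0,0,0,0,-2],[0,0,0,0,0,-4],[0,0,0,0,0,-5],[0,0,0,0,0,-5],[0,0,0,0,0,-5],[0,0,0,0,0,-5],[0,0,0,0,0,-5],[0,0,0,0,0,-5],[0,0,0,0,0,-4],[0,0,0,0,0,-3],[0,0,0,0,0,-2],[0,0,0,0,0,0],[0,0,0,0,0,0]])

```text
clock: 12.07
tool_pos: [0.4742, -0.0663, 0.3027]
orientation: [-180.0, 0.0, -110.1]
force: [-0.5, 0.1, -5.3]
opening: 0.0239
gripper_force: 30.0
```

```bash
cat >> h.py <<'E'
def near(c,names,ref,rad=.06):
    for n in names:
        L=[d['position'] for d in spot_point(c,n) if np.linalg.norm(d['position']-np.array(ref))<rad]
        print(c,n,np.round(L[0],4) if L else None)
E
python3 - <<'E'
from h import *
delta([.4975,-.0053,.303],-110)
ims=[]
for c in ('scene','top'):
  for k in range(3):
    s=snapshot(c); near(c,['hook_seat','hook_tip'],[.493,-.01,.24],.025); near(c,['bar_mid'],[.475,-.066,.26])
  p=proj(s,[.485,-.035,.25])[0]; f=np.ascontiguousarray(s['frame'][:,:,::-1])
  ims.append(cv2.resize(cv2.getRectSubPix(f,(78,100),(float(p[0]),float(p[1]))),None,fx=5,fy=5,interpolation=cv2.INTER_CUBIC)); print(p)
cv2.imwrite('pics/pre.png',np.hstack(ims))
E
```

```text
clock 12.0667 pos [ 0.4742 -0.0663  0.3027] [-179.9778    0.016  -110.0758] F [-0.5332  0.1136 -5.2862] M [-0.0078  0.1152 -0.0465] open 0.0239 29.998441636562347
shift cm [-6.528  -0.0986 -0.0236] turn [-0.0222  0.016  -0.0758]
scene hook_seat [ 0.4973 -0.0036  0.2297]
scene hook_tip [ 0.4917 -0.0164  0.2479]
scene bar_mid [ 0.4717 -0.065   0.2606]
scene hook_seat [ 0.4966 -0.006   0.2299]
scene hook_tip [ 0.488  -0.016   0.2459]
scene bar_mid [ 0.4717 -0.063   0.2615]
scene hook_seat [ 0.4979 -0.0076  0.2303]
scene hook_tip [ 0.4926 -0.0178  0.2478]
scene bar_mid [ 0.4737 -0.0634  0.2588]
[284.4087 199.7007]
top hook_seat None
top hook_tip None
top bar_mid None
top hook_seat None
top hook_tip None
top bar_mid [ 0.4731 -0.0668  0.2643]
top hook_seat None
top hook_tip None
top bar_mid [ 0.473  -0.0674  0.2648]
[275.1834 205.5057]
```

View pics/pre.png

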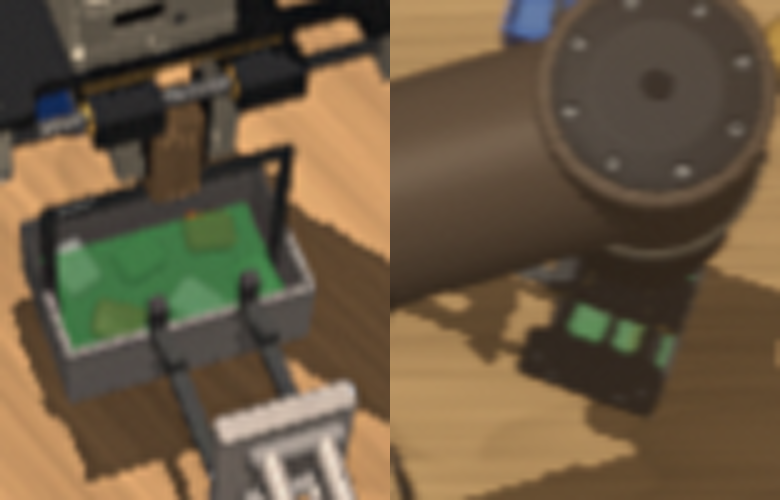

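The pre-insertion view shows the bar parallel to the lip line, with the prongs (157,305) and (248,280) within the bail window. Inserting above the lips.

play_rows(plan=[[-0.2,0,0,0,0,0],[-0.4,0,0,0,0,0],[-0.5,-0.05,0,0,0,0],[-0.6,-0.05,0,0,0,0],[-0.6,-0.05,0,0,0,0],[-0.6,0,0,0,0,0],[-0.6,0,0,0,0,0],[-0.6,0,0,0,0,0],[-0.6,0,0,0,0,0],[-0.6,0,0,0,0,0],[-0.5,0,0,0,0,0],[-0.4,0,0,0,0,0],[-0.2,0,0,0,0,0],[0,0,0,0,0,0],[0,0,0,0,0,0]])

```text
clock: 14.52
tool_pos: [0.4978, -0.007, 0.3025]
orientation: [180.0, -0.0, -110.0]
force: [-1.4, 0.1, -5.2]
opening: 0.0239
gripper_force: 30.0
```

```bash
python3 - <<'E'
from h import *
delta([.4975,-.0053,.303],-110)
ims=[]
c='scene'
for k in range(3):
    s=snapshot(c); near(c,['hook_seat','hook_tip'],[.493,-.01,.24],.025); near(c,['bar_mid'],[.4975,-.006,.26],.03)
p=proj(s,[.495,-.005,.24])[0]; f=np.ascontiguousarray(s['frame'][:,:,::-1])
cv2.imwrite('pics/over.png',cv2.resize(cv2.getRectSubPix(f,(80,75),(float(p[0]),float(p[1]))),None,fx=8,fy=8,interpolation=cv2.INTER_CUBIC)); print(p)
E
```

```text
clock 14.5167 pos [ 0.4978 -0.007   0.3025] [ 179.9926   -0.0097 -110.0265] F [-1.4048  0.0862 -5.1611] M [ 0.0668  0.0289 -0.0307] open 0.0239 29.998758137226105
shift cm [-0.1502  0.084  -0.0465] turn [ 0.0074 -0.0097 -0.0265]
scene hook_seat [ 0.4942 -0.0095  0.2332]
scene hook_tip [ 0.4907 -0.016   0.2459]
scene bar_mid [ 0.4948 -0.0054  0.2575]
scene hook_seat [ 0.498  -0.0047  0.232 ]
scene hook_tip [ 0.4912 -0.0138  0.246 ]
scene bar_mid [ 0.4963 -0.006   0.2572]
scene hook_seat [ 0.4966 -0.0023  0.2313]
scene hook_tip [ 0.4858 -0.0147  0.2462]
scene bar_mid [ 0.4953 -0.0032  0.2568]
[289.2436 213.2086]
```

View pics/over.png

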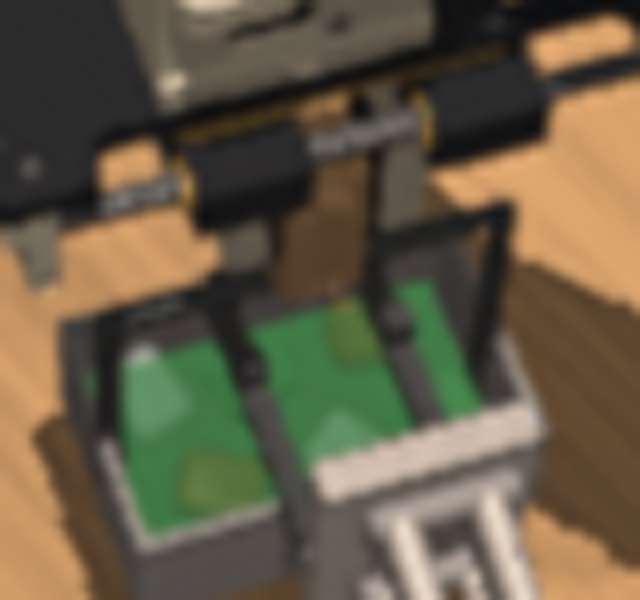

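```bash
python3 - <<'E'
from h import *
s=snapshot('scene'); p=np.array([289.2436,213.2086])
px=lambda c:np.array(c)/8.-[40,37.5]+p
x=np.array([np.cos(np.radians(70)),np.sin(np.radians(70)),0]);y=np.array([-x[1],x[0],0])
l=back(s,px([(250,362),(397,322)]),.2405); print('lugs',l, (l[0]+l[1])/2-x*.012)
b=back(s,px([(105,307),(505,212)]),.262); print('bar ends',b,np.linalg.norm(b[0]-b[1]),b.mean(0))
seat=np.array([.4965,-.0055,.2305]); inv=lambda P:(proj(s,P)-p+[40,37.5])*8
for n,a in (('lug',[.012,.022,.010]),('lug',[.012,-.022,.010]),('lip',[-.012,.022,.016]),('lip',[-.012,-.022,.016])): print(n,inv(seat+x*a[0]+y*a[1]+[0,0,a[2]]))
for q in (-.058,-.03,.03,.058): print('bar',inv(np.array([.4978,-.007,.262])+y*q))
E
```

```text
lugs [[ 0.5234 -0.0012  0.2405]
 [ 0.4828  0.0141  0.2405]] [ 0.499  -0.0048  0.2405]
bar ends [[ 0.5519 -0.0298  0.262 ]
 [ 0.4454  0.0144  0.262 ]] 0.11533443991424243 [ 0.4987 -0.0077  0.262 ]
lug [[402.9664 314.6661]]
lug [[254.7676 356.7049]]
lip [[374.8426 234.5597]]
lip [[227.4944 275.6048]]
bar [[110.4999 315.0153]]
bar [[207.8659 287.8553]]
bar [[412.905 230.66 ]]
bar [[506.9468 204.4272]]
```

play_rows(plan=[[-0.05,0,0,0,0,0],[-0.08,0,0.05,0,0,0],[0,0,0.1,0,0,0],[0,0,0.15,0,0,0],[0,0,0.2,0,0,0],[0,0,0.2,0,0,0],[0,0,0.2,0,0,0],[0,0,0.2,0,0,0],[0,0,0.2,0,0,0],[0,0,0.2,0,0,0],[0,0,0.2,0,0,0],[0,0,0.2,0,0,0],[0,0,0.1,0,0,0],[0,0,0.05,0,0,0],[0,0,0,0,0,0]])

```text
clock: 16.42
tool_pos: [0.4983, -0.0058, 0.282]
orientation: [180.0, -0.0, -110.0]
force: [-0.9, -0.4, -4.7]
opening: 0.024
gripper_force: 30.0
```

```bash
cat >> h.py <<'E'
def st(N=8):
    F=[];
    for k in range(N):
        s=snapshot('scene'); o=get_obs(); F.append(np.r_[o['force'],o['moment']])
    F=np.array(F); x=np.array([np.cos(np.radians(70)),np.sin(np.radians(70))])
    m=F.mean(0); print('clock',o['clock'],'pos',o['tool_pos'],'F',m[:3],'std',F.std(0)[:3],'hookx',m[:2]@x,'hooky',m[:2]@[-x[1],x[0]],'M',m[3:])
    near('scene',['hook_seat','hook_tip','bar_mid'],[*o['tool_pos'][:2],o['tool_pos'][2]-.045],.04)
    return s
E
python3 -c "
from h import *
st()"
```

```text
clock 16.8167 pos [ 0.4983 -0.0058  0.2821] F [-0.0207 -0.0203 -5.312 ] std [0.4982 0.2764 0.8013] hookx -0.02611877348429026 hooky 0.0125515611619747 M [ 0.0312  0.0581 -0.004 ]
scene hook_seat [ 0.4945 -0.0051  0.2281]
scene hook_tip [ 0.4893 -0.0178  0.247 ]
scene bar_mid [ 0.4975 -0.0046  0.2374]
```

play_rows(plan=[[0,0,0.1,0,0,0],[0,0,0.15,0,0,0],[0,0,0.15,0,0,0],[0,0,0.15,0,0,0],[0,0,0.15,0,0,0],[0.04,0,0.15,0,0,0],[0.04,0,0.15,0,0,0],[0.04,0,0.15,0,0,0],[0.04,0,0.15,0,0,0],[0.04,0,0.15,0,0,0],[0.04,0,0.15,0,0,0],[0.04,0,0.15,0,0,0],[0.04,0,0.15,0,0,0],[0.03,0,0.15,0,0,0],[0.03,0,0.15,0,0,0],[0.03,0,0.15,0,0,0],[0.03,0,0.15,0,0,0],[0.03,0,0.15,0,0,0],[0.03,0,0.1,0,0,0],[0,0,0,0,0,0]])

```text
clock: 18.63
tool_pos: [0.4966, -0.0105, 0.2544]
orientation: [-180.0, 0.0, -110.0]
force: [1.1, -0.3, -3.5]
opening: 0.0239
gripper_force: 30.0
```

```bash
python3 -c "
from h import *
s=st(5)
p=proj(s,[.495,-.008,.215])[0]; f=np.ascontiguousarray(s['frame'][:,:,::-1]);print(p)
cv2.imwrite('pics/sink1.png',cv2.resize(cv2.getRectSubPix(f,(80,75),(float(p[0]),float(p[1]))),None,fx=8,fy=8,interpolation=cv2.INTER_CUBIC))"
```

```text
clock 18.8833 pos [ 0.4966 -0.0104  0.2547] F [-0.1126  0.5468 -3.7853] std [0.1208 0.6258 0.2125] hookx 0.4753459484895446 hooky 0.2928145213701404 M [0.2587 0.0559 0.0145]
scene hook_seat [ 0.4956 -0.0097  0.2111]
scene hook_tip [ 0.4883 -0.0186  0.2252]
scene bar_mid [ 0.4924 -0.0074  0.2107]
[287.9489 217.954 ]
```

View pics/sink1.png

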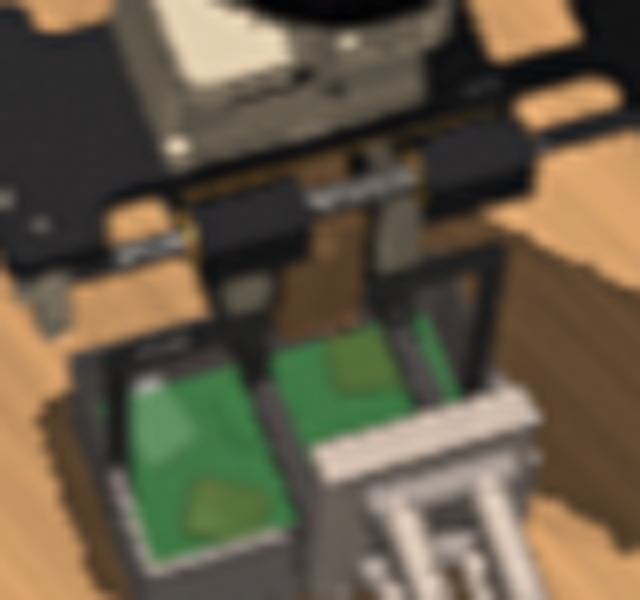

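play_rows(plan=[[0.03,0,0.08,0,0,0],[0.03,0,0.12,0,0,0],[0.03,0,0.15,0,0,0],[0.03,0,0.15,0,0,0],[0.03,0,0.15,0,0,0],[0.02,0,0.15,0,0,0],[0.02,0,0.15,0,0,0],[0.02,0,0.15,0,0,0],[0.02,0,0.15,0,0,0],[0.02,0,0.15,0,0,0],[0.02,0,0.15,0,0,0],[0.02,0,0.15,0,0,0],[0.01,0,0.15,0,0,0],[0.01,0,0.15,0,0,0],[0.01,0,0.15,0,0,0],[0.01,0,0.15,0,0,0],[0.01,0,0.15,0,0,0],[0.01,0,0.15,0,0,0],[0.01,0,0.15,0,0,0],[0.01,0,0.15,0,0,0]])

```text
clock: 20.7
tool_pos: [0.4952, -0.0141, 0.2254]
orientation: [180.0, -0.0, -110.0]
force: [-0.7, -1.5, -1.5]
opening: 0.0239
gripper_force: 30.0
```

play_rows(plan=[[0.01,0,0.15,0,0,0],[0.01,0,0.15,0,0,0],[0,0,0.15,0,0,0],[0,0,0.15,0,0,0],[0,0,0.15,0,0,0],[0,0,0.15,0,0,0],[0,0,0.15,0,0,0],[0,0,0.15,0,0,0],[0,0,0.15,0,0,0],[0,0,0.15,0,0,0],[0,0,0.15,0,0,0],[0,0,0.15,0,0,0],[0,0,0.15,0,0,0],[0,0,0.15,0,0,0],[-0.01,0,0.1,0,0,0],[-0.01,0,0.1,0,0,0],[0,0,0.05,0,0,0],[0,0,0,0,0,0],[0,0,0,0,0,0],[0,0,0,0,0,0]])

```text
clock: 22.37
tool_pos: [0.4953, -0.0139, 0.2021]
orientation: [180.0, -0.0, -110.0]
force: [-1.2, -3.6, -0.7]
opening: 0.0233
gripper_force: 30.0
```

```bash
python3 -c "
from h import *
s=st(10)"
```

```text
clock 22.8667 pos [ 0.4953 -0.0139  0.2021] F [-1.3766 -2.8086 -0.9184] std [0.407  0.6432 0.3826] hookx -3.1100791362532654 hooky 0.33296372528556284 M [-1.1428  0.6017  0.0078]
scene hook_seat [ 0.4914 -0.0148  0.1605]
scene hook_tip [ 0.4856 -0.025   0.1741]
scene bar_mid [ 0.4923 -0.0129  0.1586]
```

play_rows(plan=[[0.03,0,0,0,0,0],[0.04,0,0,0,0,0],[0.04,0,0,0,0,0],[0.04,0,0,0,0,0],[0,0,0,0,0,0],[0,0,0,0,0,0]])

```text
clock: 23.52
tool_pos: [0.4955, -0.0148, 0.2024]
orientation: [-179.9, 0.1, -110.0]
force: [1.4, 2.6, 0.1]
opening: 0.0241
gripper_force: 30.0
```

```bash
python3 -c "
from h import *
s=st(8)"
```

```text
clock 23.9167 pos [ 0.4949 -0.0153  0.2021] F [ 1.4007  2.7326 -0.3793] std [0.4132 0.4787 0.4014] hookx 3.0468856416861176 hooky -0.38162678169955233 M [ 1.1644 -0.468  -0.0121]
scene hook_seat [ 0.4938 -0.0112  0.1564]
scene hook_tip [ 0.4864 -0.0272  0.1736]
scene bar_mid [ 0.4939 -0.0138  0.1617]
```

play_rows(plan=[[-0.03,0,0,0,0,0],[-0.03,0,0,0,0,0],[0,0,0,0,0,0],[0,0,0,0,0,0]])

```text
clock: 24.4
tool_pos: [0.4947, -0.0151, 0.2019]
orientation: [180.0, -0.0, -110.0]
force: [0.3, 1.0, -0.9]
opening: 0.0239
gripper_force: 30.0
```

```bash
python3 -c "
from h import *
s=st(10)"
```

```text
clock 24.9 pos [ 0.4947 -0.015   0.202 ] F [ 0.1438 -0.1043 -0.7251] std [0.4495 0.5051 0.6187] hookx -0.0488545792403537 hooky -0.1708410730781705 M [-0.0694  0.0636 -0.007 ]
scene hook_seat [ 0.4921 -0.014   0.1567]
scene hook_tip [ 0.4859 -0.0289  0.1738]
scene bar_mid [ 0.4915 -0.0133  0.1586]
```

play_rows(plan=[[0,0,0.05,0,0,0],[0,0,0.1,0,0,0],[-0.01,0,0.1,0,0,0],[0,0,0.1,0,0,0],[-0.01,0,0.1,0,0,0],[0,0,0.1,0,0,0],[-0.01,0,0.1,0,0,0],[0,0,0.1,0,0,0],[-0.01,0,0.1,0,0,0],[0,0,0.1,0,0,0],[-0.01,0,0.1,0,0,0],[0,0,0.1,0,0,0],[0,0,0.05,0,0,0],[0,0,0,0,0,0],[0,0,0,0,0,0]])

```text
clock: 26.3
tool_pos: [0.4951, -0.0143, 0.1901]
orientation: [180.0, -0.0, -110.0]
force: [-1.2, -3.6, 0.3]
opening: 0.0232
gripper_force: 30.0
```

```bash
python3 -c "
from h import *
s=st(22)"
```

```text
clock 27.4 pos [ 0.4952 -0.0143  0.1901] F [-1.4503 -3.1537 -0.2874] std [0.4643 0.4116 0.4027] hookx -3.4595234862759425 hooky 0.28420043672850837 M [-1.28    0.6791  0.0123]
scene hook_seat [ 0.4947 -0.0138  0.1416]
scene hook_tip [ 0.4877 -0.0277  0.1619]
scene bar_mid [ 0.4929 -0.0144  0.149 ]
```

play_rows(plan=[[0.03,0,0,0,0,0],[0.03,0,0,0,0,0],[0,0,0,0,0,0],[0,0,0,0,0,0]])

```text
clock: 27.88
tool_pos: [0.4953, -0.0146, 0.1902]
orientation: [-180.0, 0.0, -110.0]
force: [-0.3, -0.4, 0.5]
opening: 0.0237
gripper_force: 30.0
```

```bash
python3 -c "
from h import *
s=st(25)"
```

```text
clock 29.1333 pos [ 0.4951 -0.0147  0.1901] F [0.7838 1.1659 0.0069] std [0.6905 1.1336 0.5017] hookx 1.363651308043944 hooky -0.337728713146114 M [ 0.5251 -0.1877  0.0133]
scene hook_seat [ 0.4927 -0.0155  0.1445]
scene hook_tip [ 0.4878 -0.023   0.1638]
scene bar_mid [ 0.4919 -0.0135  0.1461]
```

play_rows(plan=[[-0.02,0,0,0,0,0],[0,0,0,0,0,0],[0,0,0,0,0,0],[0,0,0,0,0,0]])

```text
clock: 29.62
tool_pos: [0.4951, -0.0147, 0.1901]
orientation: [-180.0, 0.0, -110.0]
force: [1.2, 3.1, 1.4]
opening: 0.0241
gripper_force: 30.0
```

```bash
python3 -c "
from h import *
s=st(20)"
```

```text
clock 30.6167 pos [ 0.495  -0.0147  0.1901] F [1.6547 2.8761 0.2053] std [0.44   0.6129 0.4571] hookx 3.268605533775431 hooky -0.5712624954659838 M [ 1.2118 -0.4705 -0.0292]
scene hook_seat [ 0.4941 -0.014   0.1432]
scene hook_tip [ 0.4888 -0.0243  0.1645]
scene bar_mid [ 0.4907 -0.0133  0.1484]
```

play_rows(plan=[[-0.03,0,0,0,0,0],[0,0,0,0,0,0],[0,0,0,0,0,0],[0,0,0,0,0,0],[0,0,0,0,0,0],[0,0,0,0,0,0],[0,0,0,0,0,0],[0,0,0,0,0,0],[0,0,0,0,0,0],[0,0,0,0,0,0]])

```text
clock: 31.6
tool_pos: [0.495, -0.0145, 0.19]
orientation: [180.0, -0.0, -110.0]
force: [0.5, 0.9, 0.6]
opening: 0.0241
gripper_force: 30.0
```

```bash
python3 -c "
from h import *
x=np.array([np.cos(np.radians(70)),np.sin(np.radians(70))])
for k in range(3):
    F=[]
    for j in range(6): snapshot('scene'); o=get_obs(); F.append(o['force'])
    m=np.mean(F,0); print(o['clock'],o['tool_pos']*1000,o['orientation'],m[:2]@x,m[2],o['opening'])
"
```

```text
31.9 [495.0203 -14.4782 190.0111] [ 179.9887   -0.012  -110.0339] 0.992283199659667 0.30544141115424844 0.02401150056155273
32.2 [495.023  -14.4569 190.0006] [ 179.9877   -0.01   -110.0336] 0.6772956020631474 0.07867393204520735 0.024373715231023507
32.5 [495.0394 -14.4675 190.0369] [ 179.9921   -0.0084 -110.0361] 0.3255963172517633 -0.12026550338544935 0.023670700768876483
```

Lateral force is about 0 and vertical load about 0, so the arm carries the basket. Letting go.

play_rows(plan=[[0,0,0,0,0,0],[0,0,0,0,0,0],[0,0,0,0,0,0],[0,0,0,0,0,0],[0,0,0,0,0,0],[0,0,0,0,0,0],[0,0,0,0,0,0],[0,0,0,0,0,0]], grip=5.6)

```text
clock: 33.17
tool_pos: [0.4951, -0.0144, 0.1901]
orientation: [180.0, -0.0, -110.0]
force: [1.3, -0.1, -0.4]
opening: 0.0555
gripper_force: 0.0
```

```bash
python3 -c "
from h import *
s=st(3)
p=proj(s,[.495,-.012,.16])[0]; f=np.ascontiguousarray(s['frame'][:,:,::-1])
cv2.imwrite('pics/rel.png',cv2.resize(cv2.getRectSubPix(f,(100,94),(float(p[0]),float(p[1]))),None,fx=6,fy=6,interpolation=cv2.INTER_CUBIC))"
```

```text
clock 33.3167 pos [ 0.4952 -0.0144  0.1901] F [ 0.0113  0.493  -0.6216] std [0.2535 0.7505 0.3305] hookx 0.46718916274155436 hooky 0.15797358479013474 M [0.0072 0.0584 0.006 ]
scene hook_seat [ 0.4963 -0.0133  0.1457]
scene hook_tip [ 0.4897 -0.023   0.1614]
scene bar_mid [ 0.4915 -0.0115  0.1464]
```

View pics/rel.png

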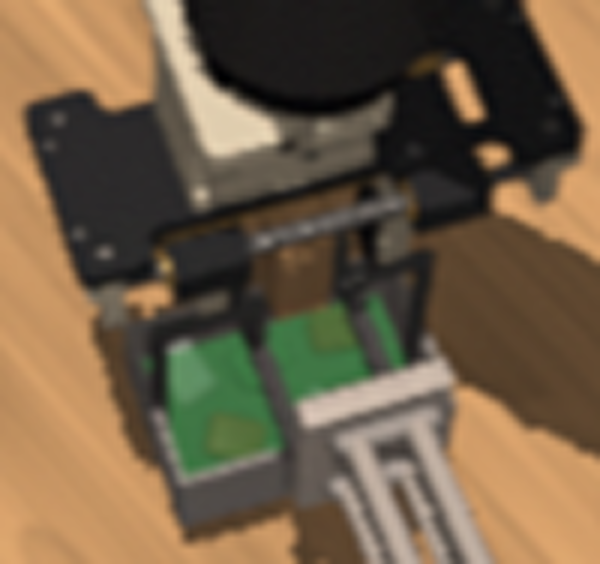

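Released: the basket hangs level at the same height, with the fingers clear of the grip at about (300,265). Withdrawing straight up.

play_rows(plan=[[0,0,-0.2,0,0,0],[0,0,-0.4,0,0,0],[0,0,-0.6,0,0,0],[0,0,-0.8,0,0,0],[0,0,-0.8,0,0,0],[0,0,-0.8,0,0,0],[0,0,-0.8,0,0,0],[0,0,-0.8,0,0,0],[0,0,-1,0,0,0],[0,0,-1,0,0,0],[0,0,-1,0,0,0],[0,0,-1,0,0,0],[0,0,-1,0,0,0],[0,0,-1,0,0,0],[0,0,-1,0,0,0],[0,0,-1,0,0,0],[0,0,-0.6,0,0,0],[0,0,-0.3,0,0,0],[0,0,0,0,0,0],[0,0,0,0,0,0]])

```text
clock: 35.13
tool_pos: [0.495, -0.0144, 0.3307]
orientation: [180.0, -0.0, -110.0]
force: [-0.0, -0.4, -0.6]
opening: 0.0557
gripper_force: 0.0
```

play_rows(plan=[[0,0,0,0,0,0],[0,0,0,0,0,0],[0,0,0,0,0,0],[0,0,0,0,0,0],[0,0,0,0,0,0],[0,0,0,0,0,0],[0,0,0,0,0,0],[0,0,0,0,0,0],[0,0,0,0,0,0],[0,0,0,0,0,0],[0,0,0,0,0,0],[0,0,0,0,0,0]])

```text
clock: 36.13
tool_pos: [0.4951, -0.0144, 0.3311]
orientation: [-180.0, 0.0, -110.0]
force: [-0.2, 0.5, 0.6]
opening: 0.0561
gripper_force: 0.0
```

```bash
python3 -c "
from h import *
a=snapshot('scene')['frame'].astype(int)
for n in ['hook_seat','bar_mid','basket','grip']: near('scene',[n],[.493,-.014,.12],.14)
snapshot('scene');s=snap('scene','end'); print(abs(s['frame'].astype(int)-a)[150:260,200:340].max(), get_obs()['clock'])"
```

```text
scene hook_seat [ 0.4916 -0.0119  0.1468]
scene bar_mid [ 0.4927 -0.0136  0.1461]
scene basket [ 0.4953 -0.014   0.0426]
scene grip [ 0.494  -0.0137  0.1905]
47 36.4833
```

View pics/end.png

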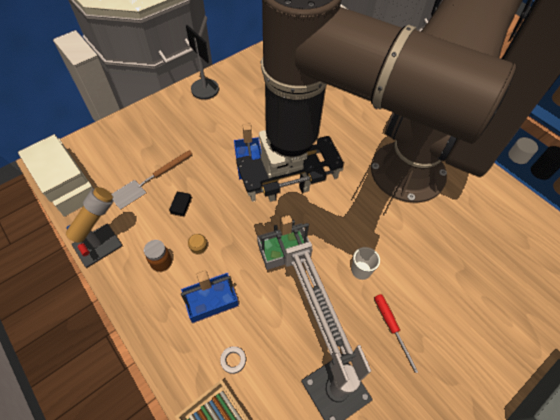

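The final view shows the basket hanging upright in the hook at (282,245), the gripper clear above it and the bystanders where they were. I'll wait a moment so any residual motion dies out, then hand in.

play_rows(plan=[[0,0,-0.5,0,0,0],[0,0,-0.5,0,0,0],[0,0,0,0,0,0],[0,0,0,0,0,0],[0,0,0,0,0,0],[0,0,0,0,0,0],[0,0,0,0,0,0],[0,0,0,0,0,0],[0,0,0,0,0,0],[0,0,0,0,0,0],[0,0,0,0,0,0],[0,0,0,0,0,0],[0,0,0,0,0,0],[0,0,0,0,0,0],[0,0,0,0,0,0],[0,0,0,0,0,0],[0,0,0,0,0,0],[0,0,0,0,0,0],[0,0,0,0,0,0],[0,0,0,0,0,0]])

```text
clock: 38.15
tool_pos: [0.4951, -0.0144, 0.341]
orientation: [180.0, -0.0, -110.0]
force: [-0.6, -0.2, 0.2]
opening: 0.0561
gripper_force: 0.0
```

```bash
python3 -c "
from h import *
a=snapshot('scene')['frame'].astype(int)
for n in ['hook_seat','bar_mid','basket','grip']: near('scene',[n],[.493,-.014,.12],.14)
b=snapshot('scene')['frame'].astype(int); d=abs(a-b).max(2); print(d[215:275,250:320].mean(),d.max(),d.mean())
print(close_job())"
```

```text
scene hook_seat [ 0.4919 -0.0127  0.1457]
scene bar_mid None
scene basket [ 0.4971 -0.0133  0.0443]
scene grip [ 0.4935 -0.0132  0.1885]
0.9973809523809524 14 1.0881675170068028
the job is handed in; nothing more can be done
None
```

The steel basket hangs upright and still by its crossbar in both hook slots, released with almost no load left on the gripper; I saw no other object moved, and the job was handed in at about 38 s with the result not reported back.

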